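# Pack the rack layer and lock it

### The job

Finish the pinwheel layer of tube racks on the carrier slab: set the three loose racks down, kept upright, in the three empty printed outlines, and leave the one already there in its place. Then lock the layer by lowering the four-armed hold-down over the central stud with its D-shaped bore turned to match the flat, fully down on the stud's shoulder. Leave the other things on the bench where they are.

Things in the scene. Friction and masses are not known exactly. Their poses are not given: they have to be found in the camera images.
- carrier: fixed light-grey slab 250 x 250 x 12 mm, z up, origin at the centre of its underside. Four printed rack outlines (60 x 172 mm) form a pinwheel: each lies along one edge and the next one stands across its end, 6 mm apart, leaving an open square 118 mm wide in the middle, where a steel stud stands
- place_0 (a point): empty outline 0: where the centre of a standing rack (half-way up) belongs; the rack's long side lies along the carrier's x axis. At (-33, -89, 35.5) mm from the carrier's origin in its axes
- place_1 (a point): empty outline 1: as above, the rack's long side along the carrier's y axis. At (89, -33, 35.5) mm
- place_2 (a point): empty outline 2: as above, the rack's long side along the carrier's x axis. At (33, 89, 35.5) mm
- place_3 (a point): outline 3, taken by the rack that already stands there, its long side along the carrier's y axis. At (-89, 33, 35.5) mm
- stud_shoulder (a point): centre of the stud's shoulder, 62 mm above the bench, on which the hold-down rests; axes as the carrier's. Below it the stud is round, 32 mm diameter; above it is a D-shaped shaft 32 mm long (tip 94 mm above the bench), 22 mm diameter with one flat 7 mm from the axis on the carrier's +x side, its last 6 mm tapered
- rack_a_mid (a point): white tube rack with tubes, 60 x 172 x 47 mm, one of three equal ones on the bench; any may go in any empty outline, either way round. Grip it across its 60 mm width near mid-length: the edges of its upper plate, 38 to 41 mm above its foot, and of its foot plate, 0 to 3 mm, carry the grip. Point: its centre, 23.5 mm above its foot; its long side lies along its y axis
- rack_b_mid (a point): second loose rack, same as rack_a
- rack_c_mid (a point): third loose rack, same as rack_a
- rack_set_mid (a point): the equal rack that already stands on the carrier in outline 3; same point and axes
- hub (a point): centre of the hold-down's hub, on the bore's axis, 20 mm above the underside. Hub 40 x 40 x 40 mm, sides along its x and y axes, gripped across two opposite faces above the ribs. D bore right through, 25.6 mm across, flat 8.5 mm from the axis on its +x side: 1.5 mm play all round, 0.15 rad of turn. Seated, this point is 82 mm above the bench and its +x points along the carrier's +x
- timer: bystander: bench timer 58 x 72 x 21 mm
- marker: bystander: marker pen 130 mm long
- rack_a: rack_a's body; origin at the centre of its underside
- rack_b: rack_b's body; origin at the centre of its underside
- rack_c: rack_c's body; origin at the centre of its underside
- rack_set: rack_set's body; origin at the centre of its underside
- hold_down: the hold-down: grey plastic spider, origin on the bore's axis at its underside. Four flat arms 5 mm thick, 26 mm wide, in a cross 150 mm across; the arm on +x (flat side of the bore) has a square end, the others round ends. Each has a rib on top, 5 mm wide, its top 16 mm above the underside, from the hub out to 49 mm from the axis. Seated, the arms reach over all four racks

How it is judged (in metres and radians):
On the way, in this order (a step that is already met when the one before it is completed fails the run):
1. one loose rack stands in an empty outline ((((distance between rack_a_mid and place_0 below 0.011 m and angle between the y axis of rack_a_mid and the x axis of carrier, either way round below 0.12 rad and angle between rack_a_mid's own z axis and vertical below 0.05 rad) or (distance between rack_b_mid and place_0 below 0.011 m and angle between the y axis of rack_b_mid and the x axis of carrier, either way round below 0.12 rad and angle between rack_b_mid's own z axis and vertical below 0.05 rad) or (distance between rack_c_mid and place_0 below 0.011 m and angle between the y axis of rack_c_mid and the x axis of carrier, either way round below 0.12 rad and angle between rack_c_mid's own z axis and vertical below 0.05 rad)) or ((distance between rack_a_mid and place_1 below 0.011 m and angle between the y axis of rack_a_mid and the y axis of carrier, either way round below 0.12 rad and angle between rack_a_mid's own z axis and vertical below 0.05 rad) or (distance between rack_b_mid and place_1 below 0.011 m and angle between the y axis of rack_b_mid and the y axis of carrier, either way round below 0.12 rad and angle between rack_b_mid's own z axis and vertical below 0.05 rad) or (distance between rack_c_mid and place_1 below 0.011 m and angle between the y axis of rack_c_mid and the y axis of carrier, either way round below 0.12 rad and angle between rack_c_mid's own z axis and vertical below 0.05 rad)) or ((distance between rack_a_mid and place_2 below 0.011 m and angle between the y axis of rack_a_mid and the x axis of carrier, either way round below 0.12 rad and angle between rack_a_mid's own z axis and vertical below 0.05 rad) or (distance between rack_b_mid and place_2 below 0.011 m and angle between the y axis of rack_b_mid and the x axis of carrier, either way round below 0.12 rad and angle between rack_b_mid's own z axis and vertical below 0.05 rad) or (distance between rack_c_mid and place_2 below 0.011 m and angle between the y axis of rack_c_mid and the x axis of carrier, either way round below 0.12 rad and angle between rack_c_mid's own z axis and vertical below 0.05 rad)))), for 0.2 s.
2. all three outlines are filled (((distance between rack_a_mid and place_0 below 0.011 m and angle between the y axis of rack_a_mid and the x axis of carrier, either way round below 0.12 rad and angle between rack_a_mid's own z axis and vertical below 0.05 rad) or (distance between rack_b_mid and place_0 below 0.011 m and angle between the y axis of rack_b_mid and the x axis of carrier, either way round below 0.12 rad and angle between rack_b_mid's own z axis and vertical below 0.05 rad) or (distance between rack_c_mid and place_0 below 0.011 m and angle between the y axis of rack_c_mid and the x axis of carrier, either way round below 0.12 rad and angle between rack_c_mid's own z axis and vertical below 0.05 rad)) and ((distance between rack_a_mid and place_1 below 0.011 m and angle between the y axis of rack_a_mid and the y axis of carrier, either way round below 0.12 rad and angle between rack_a_mid's own z axis and vertical below 0.05 rad) or (distance between rack_b_mid and place_1 below 0.011 m and angle between the y axis of rack_b_mid and the y axis of carrier, either way round below 0.12 rad and angle between rack_b_mid's own z axis and vertical below 0.05 rad) or (distance between rack_c_mid and place_1 below 0.011 m and angle between the y axis of rack_c_mid and the y axis of carrier, either way round below 0.12 rad and angle between rack_c_mid's own z axis and vertical below 0.05 rad)) and ((distance between rack_a_mid and place_2 below 0.011 m and angle between the y axis of rack_a_mid and the x axis of carrier, either way round below 0.12 rad and angle between rack_a_mid's own z axis and vertical below 0.05 rad) or (distance between rack_b_mid and place_2 below 0.011 m and angle between the y axis of rack_b_mid and the x axis of carrier, either way round below 0.12 rad and angle between rack_b_mid's own z axis and vertical below 0.05 rad) or (distance between rack_c_mid and place_2 below 0.011 m and angle between the y axis of rack_c_mid and the x axis of carrier, either way round below 0.12 rad and angle between rack_c_mid's own z axis and vertical below 0.05 rad))), for 0.2 s.
3. the hold-down is keyed on the stud and down on its shoulder (horizontal distance between hub and stud_shoulder below 0.005 m and z of hub in the frame of carrier below 0.0855 m and angle between the x axis of hub and the x axis of carrier, either way round below 0.25 rad and angle between hub's own z axis and vertical below 0.06 rad), for 0.2 s.
At the end, for the whole second after the job is handed in: each outline holds a standing rack, centre within 11 mm and long side within 0.12 rad of it, the rack that was there still in its own; the hold-down sits level on the stud, flat to flat (within 0.25 rad), at most 3.5 mm above the shoulder; all at rest (all of step 2 and all of step 3 and distance between rack_set_mid and place_3 below 0.011 m and angle between the y axis of rack_set_mid and the y axis of carrier, either way round below 0.12 rad and angle between rack_set_mid's own z axis and vertical below 0.05 rad and linear speed of each of rack_a, rack_b, rack_c, rack_set, hold_down below 0.02 m/s); the robot touches nothing.
It fails at once if a rack is tipped by more than 0.6 rad (angle between any of rack_a_mid, rack_b_mid, rack_c_mid, rack_set_mid's own z axis and vertical above 0.6 rad).
It fails at once if timer or marker is shifted by more than 30 mm (distance of any of timer, marker from where it was at the start of the episode above 0.03 m).
It fails at once if the rack already on the carrier is shifted by more than 20 mm (distance of rack_set_mid from where it was at the start of the episode above 0.02 m).
It also fails if it takes over 72 s, if anything falls off the work surface, if the arm or the gripper's body presses on something with over 40 N, if the wrist force passes 120 N, or if a joint passes its speed limit or range.

### The arm

A 7-joint arm with a two-finger parallel gripper is mounted at the origin on a cart in front of the work surface, level with it; the furniture and walls round the work are solid. World frame = base frame: x ahead of the robot, y to its left, z up, the work surface at z = 0. Lengths are in mm, angles in rad, forces in N, time in s.
With the tool pointing down it reaches from about 425 to 825 mm from the base axis. Payload 3.6 kg.
Tool frame: the origin (TCP) lies midway between the tips of the shut fingers; the grasp point (between the pads) lies tcp_to_grasp behind it (tcp_to_grasp is the distance from the TCP to the grasp point, in mm); z points along the fingers, y is the line along which they close (so a half turn about z gives the same grasp; the last joint's range is limited). The gripper opens to 85 mm and grips with 20 to 120 N. Pads are 22 mm wide; open, the fingers measure 114 mm over their backs; the gripper's body (76 mm by 85 mm) begins 54 mm behind the grasp point. The pads swing forward as they close: fully open they stand 13 mm farther back than shut.
Start: joints at [1.089, 0.615, -0.013, 1.423, 0.008, 1.103, -0.04], TCP at [285.54, -583.892, 231.297] pointing down, gripper open.
Joint ranges: [-3.12, 3.12], [-0.3, 2.06], [-1.34, 1.32], [0.26, 2.42], [-1.36, 4.5], [0.01, 1.98], [-2.84, 2.84]. Speed limits (rad/s): [2.79, 2.79, 3.14, 3.14, 3.14, 3.14, 3.14].

### API

Orientations are given as a unit quaternion [x, y, z, w].
In Python, from cell import * gives the robot as it stands.
- The arm moves only by the shell command python3 -m jog 'ROWS'. ROWS is JSON, a list of rows, each a list of 7 numbers: the shift along the tool's x, y, z in cm, then the turn, a rotation vector about the tool's x, y, z in degrees, then the gripper command: -1 is shut, 1 is fully open, values between are in proportion. A call has 1 to 20 rows; each row is the pose to reach, as a shift and turn from the pose commanded when the call began, along the tool's axes at that moment; what a row does not reach only later rows make up. A row lasts 1/12 s, in which the tool goes at most 41.7 mm and 7.16 degrees, less where a joint would pass 70% of its speed; a pose out of reach is approached as far as the arm can. A call with a gripper value outside its range is refused whole. The fingers move at their own pace and stop on an object; the grip force is fixed at half the most. Time passes only in rows, so rows that repeat a pose let the fingers close. It gives the time, the measured TCP pose, the force, the opening and the grip force at its end, in the units of the state.
- observe(): the state, without advancing time (a new reading comes with each control period).
- snapshot(name): name is "scene" or "top" or "wrist"; returns the picture (384x512x3 uint8, red, green, blue); there is no depth.
- get_calibration(name): a dict with "fov_y" (degrees; the focal length in pixels is half the picture's height over the tangent of half this angle, whatever the lens; pixels are square), "cx", "cy" (the principal point, pixels), "world_from_camera" (4x4, takes a point from camera to world coordinates). Camera axes: x right, y up, looking along -z (the intrinsics and any distortion apply to the point x, -y, -z); pixel columns grow to the right and rows downward; lengths in mm; the calibration is good to about 2 mm. A picture is of the moment at which its call begins: read the wrist's pose just before it. get_calibration takes no time and is no camera call; for the wrist camera it gives the pose at the moment of the call.
- hand_in(): hands the job in; it is judged then, once.
The state is a dict: "time_s": time; "joint_positions": joint angles; "joint_vel": joint speeds; "joint_efforts": joint torques, N m; "tool_pos": TCP position; "tcp_rot": TCP orientation; "force": force on the tool from outside, world axes, zero at the start; "ft_torque": the same for the moment, N m; "width": opening from 0.0 (shut) to 1.0 (fully open); "finger_force": force on a finger pad.
Only numpy, scipy, OpenCV 4.12 (cv2) and the standard library are available. Lean on these libraries where they do the work, as an engineer would, in place of code of your own. Each camera call takes 0.05 s, during which the arm holds its last target. There are 200 camera calls.

## Working session

There is one attempt and no reset: what is moved stays moved. The work goes in short steps, Python scripts to look and compute and a shell command to move; the robot and the scene stay as the last step left them, time stands still between calls to the robot, and variables do not carry over. Pictures are saved under pics/ and viewed, at most 10 in all, crops included, and the job is handed in when it is done.

```bash
mkdir -p pics; ls; python3 - <<'E'
from cell import *
import cv2
s=observe();print({k:s[k] for k in('time_s','tool_pos','tcp_rot','force','width')})
try: print(tcp_to_grasp)
except Exception as e: print(e)
for n in("scene","top","wrist"):
    c=get_calibration(n);print(n,c)
for n in("scene","top"):
    cv2.imwrite(f"pics/{n}0.png",cv2.resize(snapshot(n)[:,:,::-1],(800,600)))
E
```

```text
pics
{'time_s': 0.0, 'tool_pos': array([ 285.18069025, -583.24373201,  230.14423093]), 'tcp_rot': array([ 9.74252183e-01,  2.25457384e-01, -3.23528685e-04, -1.24372127e-03]), 'force': array([ 0.51888217, -0.53144071, -0.0029779 ]), 'width': 0.9975235645257333}
18.700000000000003
scene {'fov_y': 50.57887035513, 'cx': 245.30712938620698, 'cy': 195.4305795625117, 'world_from_camera': array([[-7.55749111e-01,  4.86102627e-01, -4.38802366e-01,
         1.19876410e+02],
       [-6.54772494e-01, -5.71948336e-01,  4.94113430e-01,
         3.62606743e+02],
       [-1.07824464e-02,  6.60741505e-01,  7.50536076e-01,
         8.09792115e+02],
       [ 0.00000000e+00,  0.00000000e+00,  0.00000000e+00,
         1.00000000e+00]])}
top {'fov_y': 57.919149554878686, 'cx': 256.0364263507406, 'cy': 189.69964838098534, 'world_from_camera': array([[-1.85368901e-02,  9.83194429e-01, -1.81618001e-01,
         4.27752102e+02],
       [-9.99786348e-01, -1.98893049e-02, -5.62787896e-03,
        -1.24162911e+02],
       [-9.14555504e-03,  1.81474874e-01,  9.83353054e-01,
         9.14683234e+02],
       [ 0.00000000e+00,  0.00000000e+00,  0.00000000e+00,
         1.00000000e+00]])}
wrist {'fov_y': 71.78286679168392, 'cx': 256.7940864861975, 'cy': 193.08528989786998, 'world_from_camera': array([[ 4.39971416e-01,  8.49522668e-01,  2.91095156e-01,
         3.59730204e+02],
       [-8.98006240e-01,  4.17350509e-01,  1.39295892e-01,
        -5.47298464e+02],
       [-3.15369370e-03, -3.22691477e-01,  9.46498951e-01,
         3.72544399e+02],
       [ 0.00000000e+00,  0.00000000e+00,  0.00000000e+00,
         1.00000000e+00]])}
```

View pics/top0.png

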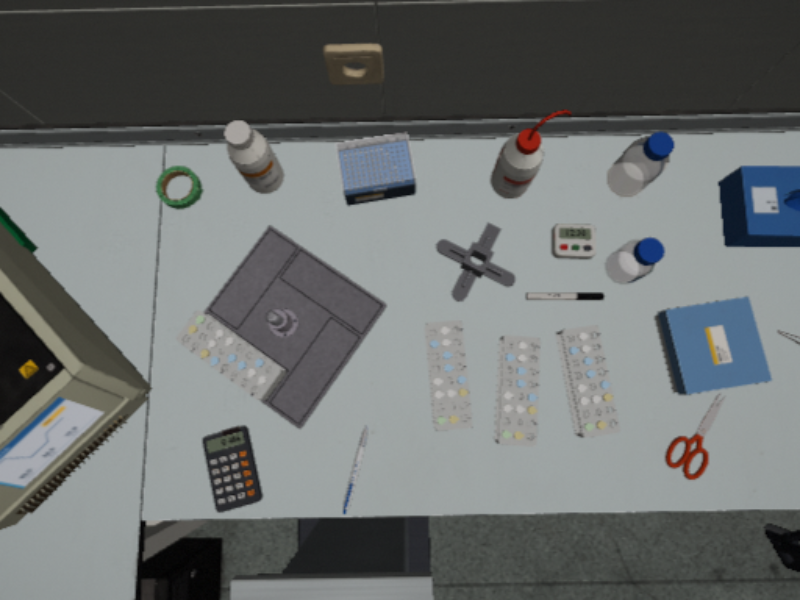

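View pics/scene0.png

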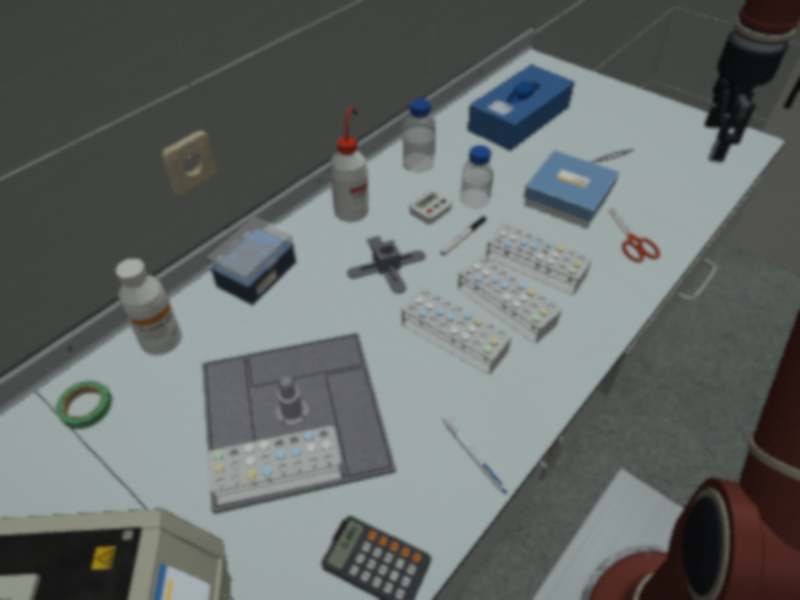

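Top view: the carrier is at about (285,327), turned with its +x toward the upper right. Three racks stand at x≈448, 518 and 590. The hold-down is at (477,262), with the timer and marker to its right. Next I'll make ortho-rectified crops to measure from.

```bash
cat > h.py <<'E'
from cell import *
import numpy as np, cv2
from scipy.spatial.transform import Rotation as R
def cam(n):
    c=get_calibration(n);f=192/np.tan(np.radians(c["fov_y"]/2))
    K=np.array([[f,0,c["cx"]],[0,f,c["cy"]],[0,0,1]]);T=np.array(c["world_from_camera"])
    Rwc=T[:3,:3]@np.diag([1,-1,-1]);return K,Rwc,T[:3,3]
def ortho(img,cal,z,x0,x1,y0,y1,s):
    "world window -> image: up=+x, left=+y, s px/mm"
    K,Rw,t=cal
    H=K@Rw.T@np.array([[0,-1/s,0],[-1/s,0,0],[0,0,0]]) # placeholder rows: X=x1-v/s, Y=y1-u/s
    A=np.array([[0,-1/s,x1],[-1/s,0,y1],[0,0,z]],float)-np.outer(t,[0,0,1])
    H=K@Rw.T@A
    return cv2.warpPerspective(img,H,(int((y1-y0)*s),int((x1-x0)*s)),flags=cv2.INTER_CUBIC|cv2.WARP_INVERSE_MAP)
def proj(p,cal):
    K,Rw,t=cal;q=K@Rw.T@(np.asarray(p,float)-t);return q[:2]/q[2]
def ray(px,cal,z):
    K,Rw,t=cal;d=Rw@np.linalg.solve(K,[px[0],px[1],1]);return t+d*(z-t[2])/d[2]
def tool(): 
    s=observe();return np.array(s["tool_pos"]),R.from_quat(s["tcp_rot"])
def rows(target_xyz,yaw):
    "shift (cm) and z turn (deg) in tool axes to reach TCP pos with finger-closing line (tool y) at yaw (world, rad)"
    p,r=tool();m=r.as_matrix()
    d=m.T@(np.asarray(target_xyz,float)-p)/10
    y=m[:,1];cur=np.arctan2(y[1],y[0]);dy=-(yaw-cur) # tool z down
    dy=(dy+np.pi/2)%np.pi-np.pi/2
    return np.round(d,2),round(np.degrees(dy),1)
def grid(o,x1,y1,s,step=50):
    for k in range(-2000,2000,step):
        v=int((x1-k)*s);u=int((y1-k)*s)
        if 0<=v<o.shape[0]: cv2.putText(o,str(k),(0,v+4),0,.35,(0,0,255),1);cv2.line(o,(24,v),(30,v),(0,0,255),1)
        if 0<=u<o.shape[1]: cv2.putText(o,str(k),(u-10,9),0,.35,(0,0,255),1);cv2.line(o,(u,10),(u,16),(0,0,255),1)
    return o
E
python3 - <<'E'
from h import *
im=snapshot("top")[:,:,::-1].copy();cal=cam("top");cv2.imwrite("pics/top_raw.png",im)
c=ray((285/1.5625,327/1.5625),cal,12);print("carrier",c)
print("racks",[ray((a/1.5625,b/1.5625),cal,41).round() for a,b in((448,375),(518,390),(590,380))],"hub",ray((477/1.5625,262/1.5625),cal,40).round())
a=ortho(im,cal,12,c[0]-150,c[0]+150,c[1]-145,c[1]+145,2);grid(a,c[0]+150,c[1]+145,2)
cv2.imwrite("pics/a.png",a);
r=ray((518/1.5625,340/1.5625),cal,41)
b=ortho(im,cal,41,r[0]-190,r[0]+190,r[1]-200,r[1]+160,1.55);grid(b,r[0]+190,r[1]+160,1.55);cv2.imwrite("pics/b.png",b);print(a.shape,b.shape,c,r)
E
```

```text
carrier [546.14838493  75.1355102   12.        ]
racks [array([ 460., -193.,   41.]), array([ 434., -303.,   41.]), array([ 448., -418.,   41.])] hub [ 645. -248.   40.]
(600, 580, 3) (589, 558, 3) [546.14838493  75.1355102   12.        ] [ 513.83414605 -307.89873439   41.        ]
```

View pics/a.png

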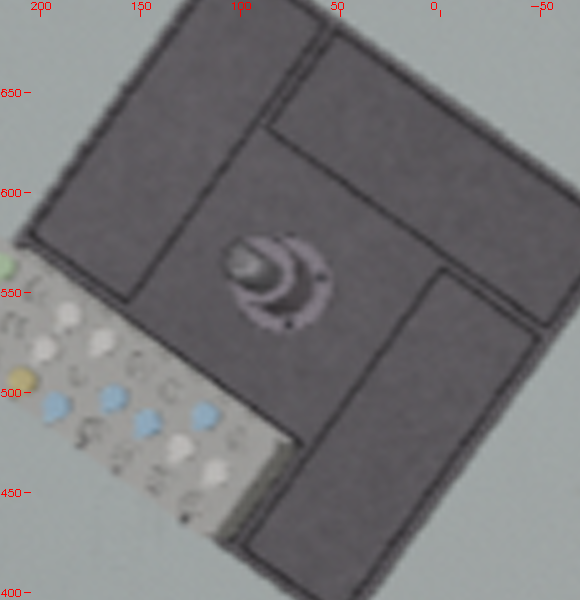

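View pics/b.png

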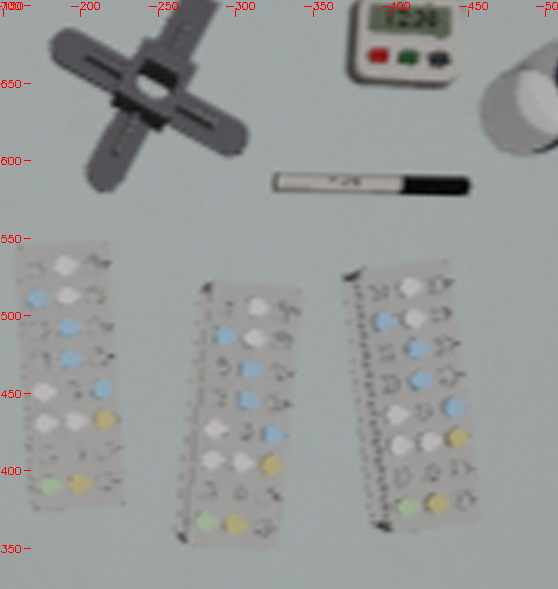

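Ortho pictures: the carrier's inner outline corners, the stud base at (283,283) and the rack tube columns are all readable. The hold-down's square arm points to the upper right. Fitting the carrier pose and computing the first move.

```bash
cat > fit.py <<'E'
from h import *
def procr(L,W):
    L=np.array(L,float);W=np.array(W,float);lc=L.mean(0);wc=W.mean(0)
    a=L-lc;b=W-wc;th=np.arctan2((a[:,0]*b[:,1]-a[:,1]*b[:,0]).sum(),(a*b).sum())
    c,s=np.cos(th),np.sin(th);M=np.array([[c,-s],[s,c]]);t=wc-M@lc
    return th,t,W-(L@M.T+t)
E
python3 - <<'E'
from fit import *
uv=[(267,129),(548,325),(335,30),(444,268),(540,338),(245,545),(128,301),(30,235)]
L=[(59,53),(59,-119),(119,53),(53,-59),(53,-119),(-119,-59),(-53,59),(-53,119)]
W=[(696.15-v/2,220.135-u/2) for u,v in uv]
th,t,r=procr(L,W);print(np.degrees(th),t,r.round(1).tolist())
c,s=np.cos(th),np.sin(th)
for n,p in dict(p0=(-33,-89),p1=(89,-33),p2=(33,89),p3=(-89,33)).items(): print(n,(np.array([[c,-s],[s,c]])@p+t).round(1))
print(rows((461.6,-194,180),np.radians(93.9)))
E
```

```text
-35.30726212420098 [553.62720054  77.44200476] [[-0.8, 0.0], [0.7, -0.1], [-0.2, 0.7], [-0.6, -0.5], [-1.0, 0.4], [1.2, -0.4], [1.2, -0.1], [-0.5, -0.1]]
p0 [475.3  23.9]
p1 [607.2  -0.9]
p2 [632. 131.]
p3 [500.1 155.8]
(array([ 32.94, -27.22,   5.09]), np.float64(22.2))
```

```bash
python3 -m jog '[[32.9,-27.2,5,0,0,22.2,1],[32.9,-27.2,5,0,0,22.2,1],[32.9,-27.2,5,0,0,22.2,1],[32.9,-27.2,5,0,0,22.2,1],[32.9,-27.2,5,0,0,22.2,1],[32.9,-27.2,5,0,0,22.2,1],[32.9,-27.2,5,0,0,22.2,1],[32.9,-27.2,5,0,0,22.2,1],[32.9,-27.2,5,0,0,22.2,1],[32.9,-27.2,5,0,0,22.2,1],[32.9,-27.2,5,0,0,22.2,1],[32.9,-27.2,5,0,0,22.2,1],[32.9,-27.2,5,0,0,22.2,1],[32.9,-27.2,5,0,0,22.2,1],[32.9,-27.2,5,0,0,22.2,1]]'
python3 - <<'E'
from h import *
cal=cam("wrist");im=snapshot("wrist")[:,:,::-1].copy();print(cal[2],tool()[0],observe()["joint_positions"])
x1,y1,s=580,-60,1.9
o=ortho(im,cal,41,300,x1,-460,y1,s);grid(o,x1,y1,s);cv2.imwrite("pics/w1.png",o);cv2.imwrite("pics/w1raw.png",im)
E
```

```text
time_s: 1.4
tool_pos: [460.7, -197.2, 181.5]
tcp_rot: [0.999, 0.032, -0.0, 0.001]
force: [0.6, -0.2, 0.1]
width: 0.998
finger_force: 0.0
[ 543.45881905 -192.07610976  323.84077821] [ 460.80419291 -197.04679046  181.46460729] [ 0.31785624  0.44833154  0.06003194  1.91296248 -0.03561517  0.78109509
 -1.10991668]
```

View pics/w1.png

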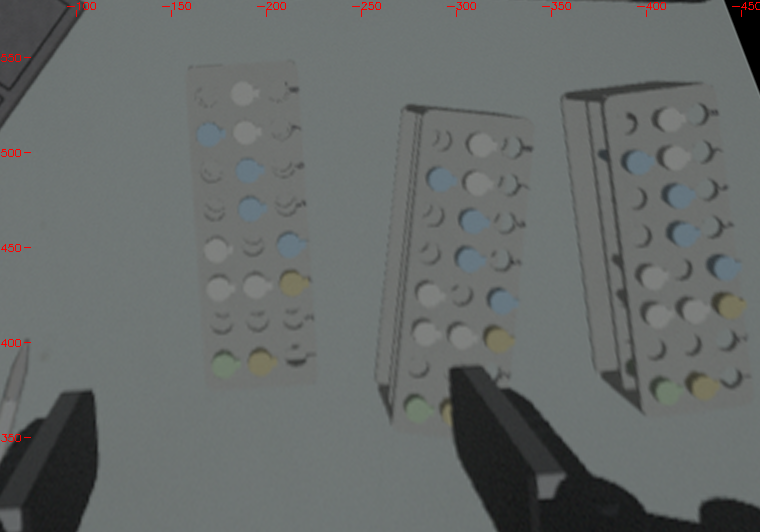

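Wrist view: rack A's top plate runs (188,66) to (316,383), centre about (462,-193), yaw 3.5°. Racks B and C agree with the top view to within 2 mm. Next is the descent onto A.

```bash
python3 -c "
from h import *
print(rows((462,-193,13),np.radians(93.5)))"
```

```text
(array([ 0.15, -0.41, 16.85]), np.float64(0.1))
```

```bash
python3 -m jog '[[0.15,-0.4,3,0,0,0,1],[0.15,-0.4,7,0,0,0,1],[0.15,-0.4,10,0,0,0,1],[0.15,-0.4,13,0,0,0,1],[0.15,-0.4,15,0,0,0,1],[0.15,-0.4,16.8,0,0,0,1],[0.15,-0.4,16.8,0,0,0,1],[0.15,-0.4,16.8,0,0,0,-1],[0.15,-0.4,16.8,0,0,0,-1],[0.15,-0.4,16.8,0,0,0,-1],[0.15,-0.4,16.8,0,0,0,-1],[0.15,-0.4,16.8,0,0,0,-1],[0.15,-0.4,16.8,0,0,0,-1],[0.15,-0.4,16.8,0,0,0,-1]]'
python3 -c "
from h import *
print(rows((462,-193,13),np.radians(93.5)),tool()[0])
cv2.imwrite('pics/g1.png',np.hstack([cv2.resize(snapshot(n)[:,:,::-1],(400,300)) for n in('wrist','top')]))"
```

```text
time_s: 2.62
tool_pos: [463.5, -191.9, 15.0]
tcp_rot: [0.999, 0.033, 0.001, 0.001]
force: [-1.0, -1.4, 7.5]
width: 0.681
finger_force: 63.6
(array([-0.16,  0.1 ,  0.2 ]), np.float64(0.3)) [ 463.52319141 -191.92550579   14.97422511]
```

```bash
python3 -m jog '[[0,0,-4,0,0,0,-1],[0,0,-8,0,0,0,-1],[0,0,-8,0,0,0,-1],[0,0,-8,0,0,0,-1]]'
python3 -c "
from h import *
print(rows((476.5,23,90),np.radians(54.7)),tool()[0],observe()['joint_positions'])"
```

```text
time_s: 3.05
tool_pos: [464.6, -191.5, 95.7]
tcp_rot: [0.999, 0.034, 0.003, 0.001]
force: [0.9, 0.6, -2.9]
width: 0.676
finger_force: 65.1
(array([  2.63, -21.32,   0.54]), np.float64(39.2)) [ 464.58465419 -191.45998872   95.73382964] [ 0.3163433   0.57931478  0.0460039   1.99937872 -0.04793299  0.55755225
 -1.10786059]
```

```bash
python3 -m jog '[[0.5,-3,0.5,0,0,6,-1],[1,-7,0.5,0,0,13,-1],[1.6,-11,0.5,0,0,20,-1],[2,-15,0.5,0,0,27,-1],[2.6,-18,0.5,0,0,33,-1],[2.6,-20.5,0.5,0,0,37,-1],[2.6,-21.3,0.5,0,0,39.2,-1],[2.6,-21.3,0.5,0,0,39.2,-1],[2.6,-21.3,0.5,0,0,39.2,-1],[2.6,-21.3,0.5,0,0,39.2,-1]]'
python3 - <<'E'
from h import *
print(rows((476.5,23,27),np.radians(54.7)),tool()[0])
E
```

```text
time_s: 3.88
tool_pos: [473.9, 21.8, 87.9]
tcp_rot: [0.953, -0.304, -0.0, 0.001]
force: [0.3, -0.9, -0.6]
width: 0.677
finger_force: 65.1
(array([ 0.14, -0.26,  6.09]), np.float64(-0.1)) [473.9368233   21.79789388  87.86370114]
```

```bash
python3 -m jog '[[0.14,-0.26,2,0,0,0,-1],[0.14,-0.26,4,0,0,0,-1],[0.14,-0.26,5,0,0,0,-1],[0.14,-0.26,5.6,0,0,0,-1],[0.14,-0.26,5.6,0,0,0,-1],[0.14,-0.26,5.6,0,0,0,-1]]'
python3 - <<'E'
from h import *
print(rows((476.5,23,27),np.radians(54.7)),tool()[0],observe()['force'])
E
```

```text
time_s: 4.38
tool_pos: [477.2, 23.8, 32.5]
tcp_rot: [0.953, -0.304, 0.0, 0.0]
force: [0.3, 0.2, -1.8]
width: 0.681
finger_force: 65.1
(array([-0.01,  0.11,  0.55]), np.float64(-0.1)) [477.18257255  23.82629474  32.46845019] [ 0.28913331  0.16647445 -1.79423226]
```

```bash
python3 -m jog '[[0,0.1,0.3,0,0,0,-1],[0,0.1,0.5,0,0,0,-1],[0,0.1,0.55,0,0,0,-1],[0,0.1,0.55,0,0,0,-1]]'
```

```text
time_s: 4.72
tool_pos: [476.7, 23.9, 27.1]
tcp_rot: [0.953, -0.303, 0.0, -0.0]
force: [0.1, 0.2, -1.4]
width: 0.682
finger_force: 65.1
```

```bash
python3 -m jog '[[0,0,0.1,0,0,0,-1],[0,0,0.15,0,0,0,-1],[0,0,0.15,0,0,0,-1]]'
```

```text
time_s: 4.97
tool_pos: [476.7, 23.9, 27.0]
tcp_rot: [0.953, -0.304, 0.0, -0.001]
force: [-2.1, -0.1, 11.8]
width: 0.679
finger_force: 65.9
```

Contact at z = 27. I'll release, retreat and look.

```bash
python3 -m jog '[[0,0,-0.1,0,0,0,0.3],[0,0,-0.1,0,0,0,1],[0,0,-0.1,0,0,0,1],[0,0,-0.1,0,0,0,1],[0,0,-0.1,0,0,0,1],[0,0,-3,0,0,0,1],[0,0,-7,0,0,0,1],[0,0,-11,0,0,0,1],[0,0,-14,0,0,0,1],[0,0,-14,0,0,0,1],[0,0,-14,0,0,0,1]]'
python3 - <<'E'
from h import *
cal=cam("top");im=snapshot("top")[:,:,::-1].copy()
x1,y1,s=640,170,2
a=ortho(im,cal,53,400,x1,-30,y1,s);grid(a,x1,y1,s)
cal=cam("wrist");im=snapshot("wrist")[:,:,::-1].copy()
b=ortho(im,cal,53,400,x1,-30,y1,s);grid(b,x1,y1,s);cv2.imwrite("pics/w2.png",np.hstack([a,b]));print(b.shape,a.shape)
print(rows((434.5,-304.5,80),np.radians(84.1)),tool()[0])
E
```

```text
time_s: 5.88
tool_pos: [477.6, 24.0, 167.0]
tcp_rot: [0.953, -0.303, 0.002, -0.001]
force: [0.4, -0.6, -0.5]
width: 1.004
finger_force: 0.0
(480, 400, 3) (480, 400, 3)
(array([15.65, 29.18,  8.47]), np.float64(-29.4)) [475.65145246  24.07703145 164.64638683]
```

View pics/w2.png

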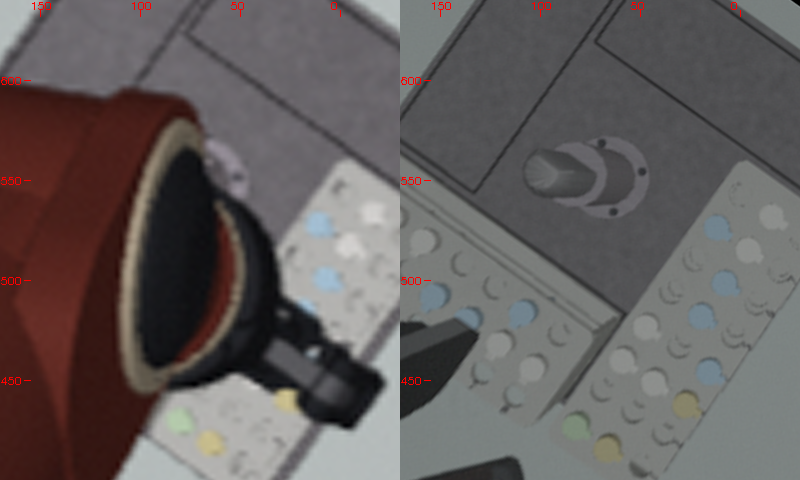

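Rack A stands in outline 0: its inner corner is at (744,160), about (560,-2), against an expected (563,-1). That is within 3 mm. Next is B.

```bash
python3 -m jog '[[3,4,0,0,0,-6,1],[5,8,1,0,0,-13,1],[7,12,2,0,0,-20,1],[9,16,4,0,0,-26,1],[12,20,6,0,0,-29.4,1],[14,24,8,0,0,-29.4,1],[15.6,27.5,8.5,0,0,-29.4,1],[15.6,29.2,8.5,0,0,-29.4,1],[15.6,29.2,8.5,0,0,-29.4,1],[15.6,29.2,8.5,0,0,-29.4,1],[15.6,29.2,8.5,0,0,-29.4,1],[15.6,29.2,8.5,0,0,-29.4,1]]'
python3 -c "
from h import *
print(rows((434.5,-304.5,14),np.radians(84.1)),tool()[0])"
```

```text
time_s: 6.98
tool_pos: [434.8, -302.6, 79.2]
tcp_rot: [0.999, -0.051, -0.001, -0.001]
force: [-0.5, 0.0, -0.2]
width: 0.997
finger_force: 0.0
(array([0.  , 0.21, 6.52]), np.float64(0.1)) [ 434.78058043 -302.58684426   79.17695272]
```

```bash
python3 -m jog '[[0,0.2,2,0,0,0,1],[0,0.2,4,0,0,0,1],[0,0.2,5.5,0,0,0,1],[0,0.2,6.5,0,0,0,1],[0,0.2,6.5,0,0,0,1],[0,0.2,6.5,0,0,0,-1],[0,0.2,6.5,0,0,0,-1],[0,0.2,6.5,0,0,0,-1],[0,0.2,6.5,0,0,0,-1],[0,0.2,6.5,0,0,0,-1],[0,0.2,6.5,0,0,0,-1],[0,0.2,6.5,0,0,0,-1]]'
python3 -m jog '[[0,0,-4,0,0,0,-1],[0,0,-8,0,0,0,-1],[0,0,-11,0,0,0,-1],[0,0,-11,0,0,0,-1]]'
python3 -c "
from h import *
print(tool()[0])"
```

```text
time_s: 7.98
tool_pos: [435.5, -306.2, 16.7]
tcp_rot: [0.999, -0.051, 0.001, -0.0]
force: [-0.2, 2.4, 6.6]
width: 0.678
finger_force: 63.1
time_s: 8.32
tool_pos: [438.1, -309.6, 131.6]
tcp_rot: [0.999, -0.052, 0.006, 0.004]
force: [-0.1, -1.1, -1.0]
width: 0.676
finger_force: 64.9
[ 438.06760631 -309.57200974  131.56817777]
```

```bash
python3 -c "
from h import *
print(rows((607.8,-0.1,100),np.radians(144.7)),tool()[0])"
```

```text
(array([ 13.62, -32.57,   3.1 ]), np.float64(-60.7)) [ 438.06760631 -309.57200974  131.56817777]
```

```bash
python3 -m jog '[[1,-2,0,0,0,-6,-1],[2.5,-5,0,0,0,-13,-1],[4,-9,0,0,0,-20,-1],[5.5,-13,0,0,0,-27,-1],[7,-17,0,0,0,-34,-1],[8.5,-21,0,0,0,-41,-1],[10,-25,1,0,0,-48,-1],[12,-28.5,2,0,0,-54,-1],[13,-31.5,3,0,0,-58,-1],[13.6,-32.6,3,0,0,-60.7,-1],[13.6,-32.6,3,0,0,-60.7,-1],[13.6,-32.6,3,0,0,-60.7,-1],[13.6,-32.6,3,0,0,-60.7,-1],[13.6,-32.6,3,0,0,-60.7,-1]]'
python3 -c "
from h import *
print(rows((607.8,-0.1,29),np.radians(144.7)),tool()[0])"
```

```text
time_s: 9.48
tool_pos: [602.9, 0.7, 95.4]
tcp_rot: [0.889, 0.458, -0.001, 0.001]
force: [-0.2, -0.3, -1.6]
width: 0.674
finger_force: 64.9
(array([0.23, 0.44, 6.64]), np.float64(-0.2)) [602.89504166   0.69616573  95.40760567]
```

```bash
python3 -m jog '[[0.23,0.44,2,0,0,0,-1],[0.23,0.44,4,0,0,0,-1],[0.23,0.44,5.2,0,0,0,-1],[0.23,0.44,5.8,0,0,0,-1],[0.23,0.44,5.8,0,0,0,-1],[0.23,0.44,5.8,0,0,0,-1]]'
python3 -c "
from h import *
print(rows((607.8,-0.1,29),np.radians(144.7)),tool()[0])"
```

```text
time_s: 9.98
tool_pos: [608.7, 2.4, 37.7]
tcp_rot: [0.888, 0.46, 0.0, 0.0]
force: [0.2, -0.1, -2.0]
width: 0.674
finger_force: 64.9
(array([-0.26,  0.07,  0.87]), np.float64(0.0)) [608.6854449    2.43029871  37.66115338]
```

```bash
python3 -m jog '[[-0.2,0.05,0.3,0,0,0,-1],[-0.2,0.05,0.6,0,0,0,-1],[-0.2,0.05,0.8,0,0,0,-1],[-0.2,0.05,0.9,0,0,0,-1],[-0.2,0.05,1,0,0,0,-1],[-0.2,0.05,1,0,0,0,-1]]'
```

```text
time_s: 10.48
tool_pos: [607.9, 0.9, 28.8]
tcp_rot: [0.888, 0.46, 0.0, 0.0]
force: [-3.3, -0.6, 5.8]
width: 0.679
finger_force: 65.4
```

```bash
python3 -m jog '[[0,0,-0.1,0,0,0,0.3],[0,0,-0.1,0,0,0,1],[0,0,-0.1,0,0,0,1],[0,0,-0.1,0,0,0,1],[0,0,-0.1,0,0,0,1],[0,0,-3,0,0,0,1],[0,0,-7,0,0,0,1],[0,0,-11,0,0,0,1],[0,0,-11,0,0,0,1],[0,0,-11,0,0,0,1]]'
python3 -c "
from h import *
print(rows((447.8,-418.5,80),np.radians(97.1)),tool()[0])"
```

```text
time_s: 11.32
tool_pos: [609.9, 1.1, 140.3]
tcp_rot: [0.888, 0.46, 0.003, 0.001]
force: [-0.3, 0.3, -0.2]
width: 1.003
finger_force: 0.0
(array([-43.65,  10.95,   5.91]), np.float64(47.7)) [609.88996192   1.1462894  140.32770668]
```

```bash
python3 -m jog '[[-3,0.5,0,0,0,6,1],[-7,1.5,0,0,0,13,1],[-11,2.5,0,0,0,20,1],[-15,3.5,0,0,0,27,1],[-19,4.5,1,0,0,34,1],[-23,5.5,2,0,0,40,1],[-27,6.5,3,0,0,45,1],[-31,7.5,4,0,0,47.7,1],[-35,8.5,5,0,0,47.7,1],[-39,9.5,5.9,0,0,47.7,1],[-42,10.5,5.9,0,0,47.7,1],[-43.6,10.9,5.9,0,0,47.7,1],[-43.6,10.9,5.9,0,0,47.7,1],[-43.6,10.9,5.9,0,0,47.7,1],[-43.6,10.9,5.9,0,0,47.7,1],[-43.6,10.9,5.9,0,0,47.7,1]]'
python3 -c "
from h import *
print(rows((447.8,-418.5,14),np.radians(97.1)),tool()[0])"
```

```text
time_s: 12.65
tool_pos: [446.4, -415.3, 77.6]
tcp_rot: [0.998, 0.063, -0.0, -0.001]
force: [-0.6, 0.4, -0.4]
width: 0.997
finger_force: 0.0
(array([0.09, 0.36, 6.36]), np.float64(0.2)) [ 446.436336   -415.25257536   77.64956864]
```

```bash
python3 -m jog '[[0.1,0.3,2,0,0,0,1],[0.1,0.3,4,0,0,0,1],[0.1,0.3,5.5,0,0,0,1],[0.1,0.3,6.35,0,0,0,1],[0.1,0.3,6.35,0,0,0,1],[0.1,0.3,6.35,0,0,0,-1],[0.1,0.3,6.35,0,0,0,-1],[0.1,0.3,6.35,0,0,0,-1],[0.1,0.3,6.35,0,0,0,-1],[0.1,0.3,6.35,0,0,0,-1],[0.1,0.3,6.35,0,0,0,-1],[0.1,0.3,6.35,0,0,0,-1]]'
python3 -m jog '[[0,0,-4,0,0,0,-1],[0,0,-8,0,0,0,-1],[0,0,-12,0,0,0,-1],[0,0,-12,0,0,0,-1],[0,0,-12,0,0,0,-1]]'
python3 -c "
from h import *
print(tool()[0])"
```

```text
time_s: 13.65
tool_pos: [447.7, -420.9, 16.5]
tcp_rot: [0.998, 0.062, 0.001, 0.0]
force: [0.1, 2.3, 5.9]
width: 0.677
finger_force: 63.1
time_s: 14.07
tool_pos: [447.8, -422.4, 137.8]
tcp_rot: [0.998, 0.061, 0.002, 0.003]
force: [-0.6, 0.5, -2.8]
width: 0.681
finger_force: 64.9
[ 447.7972357  -422.42114526  137.84151045]
```

```bash
python3 -c "
from h import *
print(rows((632,131,135),np.radians(54.7)),tool()[0])"
```

```text
(array([ 25.06, -52.67,   0.11]), np.float64(42.3)) [ 447.7972357  -422.42114526  137.84151045]
```

```bash
python3 -m jog '[[1,-2,0,0,0,3,-1],[2.5,-5.5,0,0,0,6,-1],[4,-9,0,0,0,10,-1],[5.8,-12.5,0,0,0,14,-1],[7.5,-16,0,0,0,18,-1],[9.2,-19.5,0,0,0,22,-1],[11,-23,0,0,0,26,-1],[12.7,-26.5,0,0,0,30,-1],[14.4,-30,0,0,0,34,-1],[16.1,-33.5,0,0,0,37,-1],[17.8,-37,0,0,0,40,-1],[19.5,-40.5,0,0,0,42.3,-1],[21.2,-44,0,0,0,42.3,-1],[23,-47.5,0,0,0,42.3,-1],[24.2,-50.5,0,0,0,42.3,-1],[25,-52.7,0,0,0,42.3,-1],[25,-52.7,0,0,0,42.3,-1],[25,-52.7,0,0,0,42.3,-1],[25,-52.7,0,0,0,42.3,-1]]'
python3 -c "
from h import *
print(rows((632,131,29),np.radians(54.7)),tool()[0])"
```

```text
time_s: 15.65
tool_pos: [628.7, 131.4, 133.1]
tcp_rot: [0.953, -0.303, -0.001, 0.002]
force: [-0.4, -0.5, -2.4]
width: 0.678
finger_force: 65.0
(array([ 0.31, -0.19, 10.41]), np.float64(0.0)) [628.71820581 131.44170938 133.09171212]
```

```bash
python3 -m jog '[[0.2,-0.15,3,0,0,0,-1],[0.2,-0.15,6,0,0,0,-1],[0.2,-0.15,8.5,0,0,0,-1],[0.2,-0.15,9.6,0,0,0,-1],[0.2,-0.15,9.6,0,0,0,-1],[0.2,-0.15,9.6,0,0,0,-1]]'
python3 -c "
from h import *
print(rows((632,131,28.5),np.radians(54.7)),tool()[0])"
```

```text
time_s: 16.15
tool_pos: [632.6, 131.4, 38.9]
tcp_rot: [0.953, -0.304, 0.0, 0.001]
force: [0.5, 0.3, -0.5]
width: 0.675
finger_force: 65.0
(array([-0.03,  0.07,  1.04]), np.float64(-0.1)) [632.62175716 131.40841795  38.90883241]
```

```bash
python3 -m jog '[[0,0.05,0.3,0,0,0,-1],[0,0.05,0.6,0,0,0,-1],[0,0.05,0.85,0,0,0,-1],[0,0.05,1,0,0,0,-1],[0,0.05,1.1,0,0,0,-1],[0,0.05,1.15,0,0,0,-1]]'
```

```text
time_s: 16.65
tool_pos: [632.4, 132.8, 28.5]
tcp_rot: [0.953, -0.303, 0.0, -0.0]
force: [-2.3, 0.2, 7.0]
width: 0.677
finger_force: 65.5
```

```bash
python3 -m jog '[[0,0,-0.1,0,0,0,0.3],[0,0,-0.1,0,0,0,1],[0,0,-0.1,0,0,0,1],[0,0,-0.1,0,0,0,1],[0,0,-0.1,0,0,0,1],[0,0,-3,0,0,0,1],[0,0,-7,0,0,0,1],[0,0,-11,0,0,0,1],[0,0,-15,0,0,0,1],[0,0,-17,0,0,0,1],[0,0,-17,0,0,0,1]]'
python3 -c "
from h import *
print(rows((553.6,77.4,200),np.radians(-35.3)),tool()[0],observe()['joint_positions'])"
```

```text
time_s: 17.57
tool_pos: [635.9, 132.5, 204.1]
tcp_rot: [0.953, -0.303, 0.006, -0.003]
force: [1.4, -0.2, -0.2]
width: 0.999
finger_force: 0.0
(array([-3.55,  9.25,  0.29]), np.float64(-89.9)) [635.92126377 132.504547   204.09369319] [-0.45208662  0.65558373  0.37662867  1.4814078  -0.26319596  1.04144353
 -2.20202024]
```

```bash
python3 -m jog '[[-1,2,0,0,0,-7,1],[-2,4,0,0,0,-14,1],[-3,7,0.3,0,0,-21,1],[-3.5,9.2,0.3,0,0,-28,1],[-3.5,9.2,0.3,0,0,-35,1],[-3.5,9.2,0.3,0,0,-42,1],[-3.5,9.2,0.3,0,0,-49,1],[-3.5,9.2,0.3,0,0,-56,1],[-3.5,9.2,0.3,0,0,-63,1],[-3.5,9.2,0.3,0,0,-70,1],[-3.5,9.2,0.3,0,0,-77,1],[-3.5,9.2,0.3,0,0,-84,1],[-3.5,9.2,0.3,0,0,-89.9,1],[-3.5,9.2,0.3,0,0,-89.9,1],[-3.5,9.2,0.3,0,0,-89.9,1],[-3.5,9.2,0.3,0,0,-89.9,1]]'
python3 - <<'E'
from h import *
p,r=tool();cal=cam("wrist");im=snapshot("wrist")[:,:,::-1].copy();cv2.imwrite("pics/stud_raw.png",im);print(p,r.as_euler('ZYX',degrees=True),cal[2])
np.savez("stud.npz",K=cal[0],R=cal[1],t=cal[2],p=p)
for z in(94,62,12): print(z,proj((553.6,77.4,z),cal))
cv2.imwrite("pics/studv.png",cv2.resize(im,(800,600),interpolation=cv2.INTER_CUBIC))
E
```

```text
time_s: 18.9
tool_pos: [550.2, 77.5, 193.8]
tcp_rot: [0.889, 0.458, -0.0, -0.0]
force: [-0.1, -0.3, -0.8]
width: 1.0
finger_force: 0.0
[550.20280174  77.51934644 193.83933084] [ 5.45265283e+01  3.41439105e-02 -1.79955338e+02] [598.18782745 145.04669645 336.2079518 ]
94 [260.0035967  191.38966015]
62 [259.68754947 181.96627931]
12 [259.3088135  170.67374755]
```

View pics/studv.png

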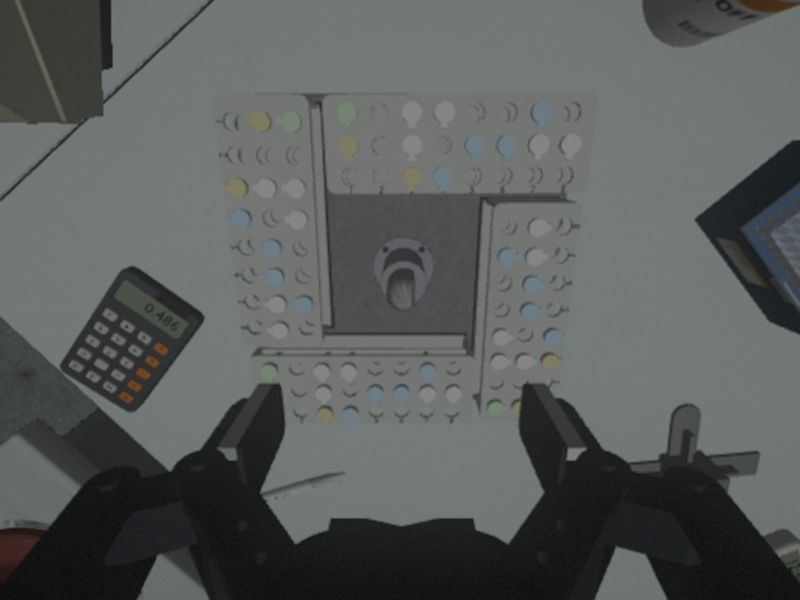

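All four racks stand in their outlines with even gaps. The stud base, at about (404,266), matches the fitted carrier pose, and the hold-down's square arm points image-right (carrier +x). Next I'll take an equivalent look over the hub from the same relative height.

```bash
python3 -c "
from h import *
print(rows((646,-246.6,140),np.radians(-30.7)),tool()[0],observe()['joint_positions'])"
```

```text
(array([-20.86,  26.6 ,   5.4 ]), np.float64(-4.7)) [550.3055768   77.58464035 193.98471659] [-0.14241088  0.50919675 -0.05607154  1.7487279   0.03527138  0.88529476
 -0.83232382]
```

```bash
python3 -m jog '[[-2,2.5,0,0,0,-2,1],[-4.5,5.5,0.5,0,0,-4.7,1],[-7,9,1,0,0,-4.7,1],[-9.5,12,2,0,0,-4.7,1],[-12,15,3,0,0,-4.7,1],[-14.5,18.5,4,0,0,-4.7,1],[-17,22,5,0,0,-4.7,1],[-19.5,25,5.4,0,0,-4.7,1],[-20.9,26.6,5.4,0,0,-4.7,1],[-20.9,26.6,5.4,0,0,-4.7,1],[-20.9,26.6,5.4,0,0,-4.7,1],[-20.9,26.6,5.4,0,0,-4.7,1],[-20.9,26.6,5.4,0,0,-4.7,1]]'
python3 - <<'E'
from h import *
p,r=tool();cal=cam("wrist");im=snapshot("wrist")[:,:,::-1].copy();cv2.imwrite("pics/hub_raw.png",im);print(p,r.as_euler('ZYX',degrees=True),cal[2])
np.savez("hub.npz",K=cal[0],R=cal[1],t=cal[2],p=p)
st=cv2.imread("pics/stud_raw.png")
print(proj((649,-246.6,40),cal))
def cr(i,u0,u1,v0,v1,k):return cv2.resize(i[v0:v1,u0:u1],None,fx=k,fy=k,interpolation=cv2.INTER_CUBIC)
cv2.imwrite("pics/pair.png",np.hstack([cr(st,225,291,150,240,6),cr(im,190,324,145,235,3) if 0 else cr(im,225,291,150,240,6)]))
cv2.imwrite("pics/hubfull.png",cr(im,150,362,110,260,3.7))
E
```

```text
time_s: 20.03
tool_pos: [647.0, -243.9, 140.4]
tcp_rot: [0.868, 0.496, 0.001, -0.001]
force: [0.0, -0.6, 0.2]
width: 1.0
finger_force: 0.0
[ 647.01998884 -243.87376338  140.44827889] [ 5.95217509e+01 -9.86156845e-02 -1.79950147e+02] [ 688.75791965 -172.67710705  283.02303585]
[260.2762565 194.5963392]
```

View pics/hubfull.png

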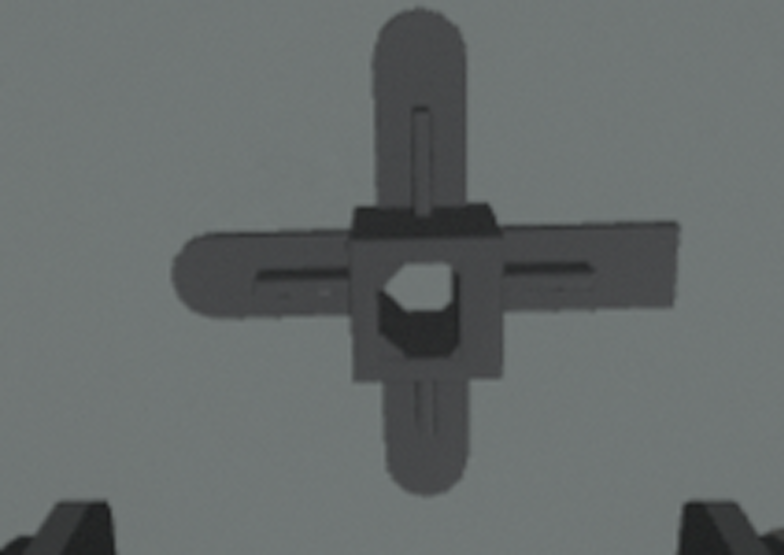

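Hub view: the top face corners are (352,241), (500,236), (503,377) and (353,382). The bore's flat is on the right, and the square arm points right.

```bash
python3 - <<'E'
from h import *
h=np.load("hub.npz");cal=(h["K"],h["R"],h["t"])
raw=lambda u,v:(150+(u+.5)/3.7-.5,110+(v+.5)/3.7-.5)
q=np.array([ray(raw(*c),cal,40)[:2] for c in((352,241),(500,236),(503,377),(353,382))])
c=q.mean(0);ex=(q[1]-q[0]+q[2]-q[3])/2;ey=(q[0]-q[3]+q[1]-q[2])/2
print("hub",c,np.linalg.norm(ex),np.linalg.norm(ey),np.degrees(np.arctan2(ex[1],ex[0])),np.degrees(np.arctan2(ey[1],ey[0]))-90)
a=[ray(raw(*k),cal,5)[:2] for k in((676,264),(172,277))];d=a[0]-a[1];print("arm",(a[0]+a[1])/2,np.linalg.norm(d),np.degrees(np.arctan2(d[1],d[0])))
a=[ray(raw(*k),cal,5)[:2] for k in((419,8),(427,495))];d=a[0]-a[1];print("arm2",(a[0]+a[1])/2,np.linalg.norm(d),np.degrees(np.arctan2(d[1],d[0]))-90)
s=np.load("stud.npz");cal=(s["K"],s["R"],s["t"]);st=cv2.imread("pics/stud_raw.png");k=6
cl=cv2.resize(st[148:213,226:292],None,fx=k,fy=k,interpolation=cv2.INTER_CUBIC);ov=cl.copy();th=np.radians(-35.3)
al=np.radians(np.arange(0,361,4))
def dr(lx,ly,z,col):
    P=[proj((553.6+np.cos(th)*x-np.sin(th)*y,77.4+np.sin(th)*x+np.cos(th)*y,z),cal) for x,y in zip(lx,ly)]
    cv2.polylines(ov,[np.int32([((u-226+.5)*k,(v-148+.5)*k) for u,v in P])],False,col,1)
dr(16*np.cos(al),16*np.sin(al),62,(0,255,0));dr(np.minimum(11*np.cos(al),7),11*np.sin(al),88,(0,0,255))
cv2.imwrite("pics/stud6.png",cv2.convertScaleAbs(np.hstack([cl,ov]),alpha=1.7))
E
```

```text
hub [ 653.47189592 -248.05852986] 38.986762751714835 38.95035128709523 -28.391344377795548 -29.101884073550202
arm [ 653.72495876 -247.51118563] 148.75445665210722 -28.88568112913705
arm2 [ 653.54954849 -247.78207809] 148.90223234351498 -29.03446868113432
```

View pics/stud6.png

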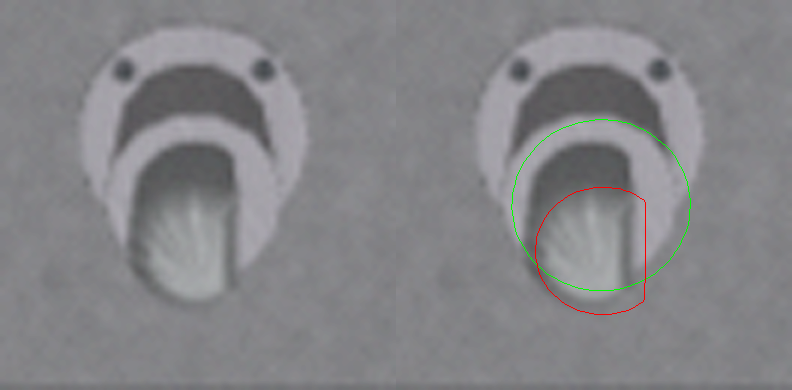

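Stud close-up: the shoulder circle's centre is at about (194,199) in the left panel against a predicted (205,205), so the wrist camera places the stud near (553,79.5). The hub is at (653.5,-248), yaw -28.9°. Gripping the hub.

```bash
python3 -c "
from h import *
print(rows((653.5,-248,17),np.radians(-28.9)),tool()[0])"
```

```text
(array([-0.04,  0.77, 12.36]), np.float64(-1.6)) [ 647.07249457 -243.96216599  140.62801065]
```

```bash
python3 -m jog '[[0,0.75,2,0,0,-1.6,1],[0,0.75,5,0,0,-1.6,1],[0,0.75,8,0,0,-1.6,1],[0,0.75,10,0,0,-1.6,1],[0,0.75,11,0,0,-1.6,1],[0,0.75,11,0,0,-1.6,1],[0,0.75,11,0,0,-1.6,1]]'
python3 -c "
from h import *
print(rows((653.5,-248,17),np.radians(-28.9)),tool()[0],observe()['force'])"
```

```text
time_s: 20.67
tool_pos: [653.7, -249.7, 31.0]
tcp_rot: [0.862, 0.508, 0.0, 0.0]
force: [0.3, -0.4, 0.8]
width: 1.002
finger_force: 0.0
(array([ 0.14, -0.11,  1.4 ]), np.float64(-0.1)) [ 653.74348018 -249.72175235   31.00498656] [ 0.26565065 -0.40318398  0.78945237]
```

```bash
python3 -m jog '[[0.14,-0.1,0.6,0,0,0,1],[0.14,-0.1,1.1,0,0,0,1],[0.14,-0.1,1.3,0,0,0,1],[0.14,-0.1,1.3,0,0,0,1],[0.14,-0.1,1.3,0,0,0,1]]'
python3 -c "
from h import *
print(rows((653.5,-248,17),np.radians(-28.9)),tool()[0],observe()['force'])"
python3 -m jog '[[0,0,0,0,0,0,0.3],[0,0,0,0,0,0,0],[0,0,0,0,0,0,-0.4],[0,0,0,0,0,0,-1],[0,0,0,0,0,0,-1],[0,0,0,0,0,0,-1],[0,0,0,0,0,0,-1],[0,0,0,0,0,0,-1],[0,0,0,0,0,0,-1]]'
```

```text
time_s: 21.08
tool_pos: [653.0, -248.9, 17.6]
tcp_rot: [0.862, 0.507, 0.0, 0.0]
force: [-0.1, 0.0, -0.1]
width: 1.005
finger_force: 0.0
(array([0.11, 0.  , 0.06]), np.float64(-0.1)) [ 652.97339845 -248.93718135   17.59423575] [-0.14874086  0.00874349 -0.1137202 ]
time_s: 21.83
tool_pos: [653.3, -249.0, 17.8]
tcp_rot: [0.862, 0.507, 0.0, 0.0]
force: [-0.2, -0.2, 3.9]
width: 0.455
finger_force: 62.8
```

```bash
python3 -m jog '[[0,0,-4,0,0,0,-1],[0,0,-8,0,0,0,-1],[0,0,-11.5,0,0,0,-1],[0,0,-11.5,0,0,0,-1]]'
python3 -c "
from h import *
print(rows((552.4,78.7,122),np.radians(-35.3)),tool()[0])"
```

```text
time_s: 22.17
tool_pos: [657.5, -250.4, 140.6]
tcp_rot: [0.862, 0.507, 0.005, 0.006]
force: [1.4, -1.6, -1.0]
width: 0.456
finger_force: 62.5
(array([ 23.66, -25.19,   1.55]), np.float64(6.2)) [ 657.45771914 -250.37350758  140.60682088]
```

```bash
python3 -m jog '[[2,-2,0,0,0,1,-1],[4.5,-5,0,0,0,2,-1],[7,-7.5,0,0,0,3,-1],[9.5,-10,0,0,0,4,-1],[12,-13,0,0,0,5,-1],[14.5,-15.5,0,0,0,6.2,-1],[17,-18,0,0,0,6.2,-1],[19.5,-21,0,0,0,6.2,-1],[22,-23.5,0,0,0,6.2,-1],[23.7,-25.2,0,0,0,6.2,-1],[23.7,-25.2,0.5,0,0,6.2,-1],[23.7,-25.2,1,0,0,6.2,-1],[23.7,-25.2,1,0,0,6.2,-1],[23.7,-25.2,1,0,0,6.2,-1]]'
python3 - <<'E'
from h import *
print(rows((552.4,78.7,122),np.radians(-35.3)))
p,r=tool();print(p,r.as_euler('ZYX',degrees=True))
cal=cam("wrist");im=snapshot("wrist")[:,:,::-1].copy();cv2.imwrite("pics/held.png",im)
hc=p+r.apply([1.1,0,-(40-17.8)]);u=proj(hc,cal);print("pred hub top",u,"tool z",p[2])
ex=r.apply([0,1,0]);print([proj(hc+20*(a*r.apply([1,0,0])+b*ex),cal).round(1) for a in(-1,1) for b in(-1,1)])
u0,v0=int(u[0])-50,int(u[1])-60
w=cv2.resize(im[v0:v0+110,u0:u0+100],None,fx=5,fy=5,interpolation=cv2.INTER_CUBIC);print(u0,v0)
sc=snapshot("scene")[:,:,::-1];q=proj((553,79,90),cam("scene")).astype(int);a,b=q[0]-28,q[1]-55
s2=cv2.resize(sc[b:b+110,a:a+60],None,fx=5,fy=5,interpolation=cv2.INTER_CUBIC);cv2.imwrite("pics/held6.png",cv2.convertScaleAbs(np.hstack([w,s2]),alpha=1.5))
E
```

```text
time_s: 23.33
tool_pos: [547.3, 78.6, 121.4]
tcp_rot: [0.889, 0.459, -0.001, 0.0]
force: [0.3, -0.4, -1.9]
width: 0.453
finger_force: 62.4
(array([ 0.31,  0.41, -0.06]), np.float64(-0.1))
[547.26056343  78.58986345 121.44705155] [ 5.46052013e+01  1.40023749e-01 -1.79967905e+02]
pred hub top [257.08990437 266.00562383] tool z 121.4470515526155
[array([220.9, 297. ]), array([293.3, 297.1]), array([217.4, 231.9]), array([296.8, 232. ])]
207 206
```

View pics/held6.png

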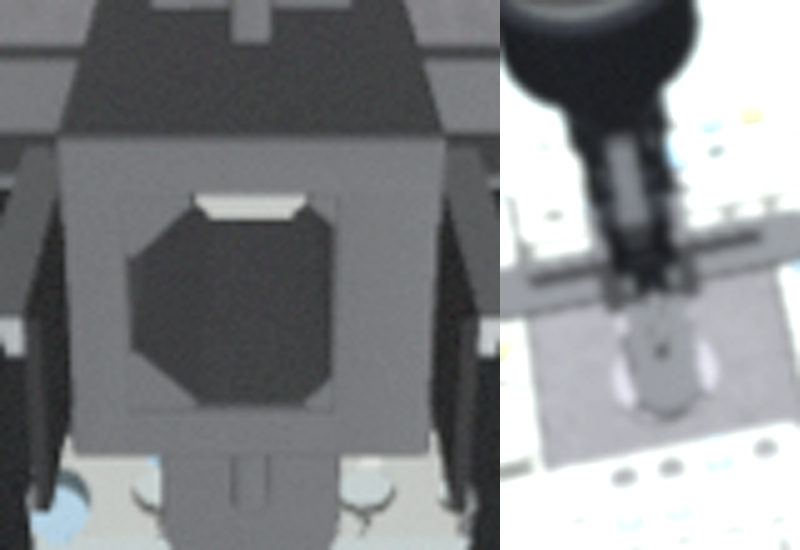

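Held hub: its top face spans (58,138) to (443,138) and (74,453) to (427,453), as predicted from the tool pose to within 0.5 px. So the wrist calibration holds and the hub is square in the grip. Computing the stud from the wrist picks and the remaining shift.

```bash
python3 - <<'E'
from h import *
s=np.load("stud.npz");cal=(s["K"],s["R"],s["t"])
for px,z in(((257.9,180.75),62),((258.1,186.9),88),((257.8,171),14)): print(z,ray(px,cal,z).round(1))
print(rows((552.4,78.7,115),np.radians(-35.3)))
E
```

```text
62 [552.8  79.6  62. ]
88 [553.7  80.6  88. ]
14 [552.1  78.6  14. ]
(array([0.25, 0.37, 0.71]), np.float64(-0.1))
```

```bash
python3 -m jog '[[0.25,0.35,0.3,0,0,0,-1],[0.25,0.35,0.6,0,0,0,-1],[0.25,0.35,0.6,0,0,0,-1],[0.25,0.35,0.6,0,0,0,-1],[0.25,0.35,0.6,0,0,0,-1]]'
python3 -c "
from h import *
print(rows((552.3,78.8,115),np.radians(-35.3)),tool()[0])"
```

```text
time_s: 23.85
tool_pos: [551.8, 80.7, 116.3]
tcp_rot: [0.888, 0.46, -0.0, -0.0]
force: [0.2, -0.9, -1.2]
width: 0.454
finger_force: 62.4
(array([-0.12,  0.14,  0.13]), np.float64(0.1)) [551.84255911  80.65341874 116.28354041]
```

```bash
python3 -m jog '[[-0.12,0.14,0.1,0,0,0,-1],[-0.12,0.14,0.2,0,0,0,-1],[-0.12,0.14,0.2,0,0,0,-1],[-0.12,0.14,0.2,0,0,0,-1]]'
python3 -c "
from h import *
print(rows((552.3,78.8,104),np.radians(-35.3)),tool()[0],observe()['force'])"
```

```text
time_s: 24.18
tool_pos: [552.2, 78.9, 114.3]
tcp_rot: [0.888, 0.46, -0.0, -0.0]
force: [-0.5, 0.2, -1.5]
width: 0.456
finger_force: 62.4
(array([-0.  ,  0.01,  1.03]), np.float64(0.1)) [552.24513515  78.8702719  114.29140646] [-0.53897272  0.17933254 -1.45683531]
```

```bash
python3 -m jog '[[0,0,0.2,0,0,0,-1],[0,0,0.4,0,0,0,-1],[0,0,0.6,0,0,0,-1],[0,0,0.8,0,0,0,-1],[0,0,0.9,0,0,0,-1],[0,0,0.9,0,0,0,-1]]'
```

```text
time_s: 24.68
tool_pos: [552.1, 78.9, 104.9]
tcp_rot: [0.888, 0.46, -0.0, -0.0]
force: [0.7, 0.5, -1.0]
width: 0.452
finger_force: 62.4
```

```bash
python3 -m jog '[[0,0,0.3,0,0,0,-1],[0,0,0.7,0,0,0,-1],[0,0,1.1,0,0,0,-1],[0,0,1.5,0,0,0,-1],[0,0,1.5,0,0,0,-1]]'
```

```text
time_s: 25.1
tool_pos: [551.6, 78.8, 89.2]
tcp_rot: [0.888, 0.46, -0.001, -0.0]
force: [-0.9, -1.0, -2.1]
width: 0.459
finger_force: 62.4
```

```bash
python3 -m jog '[[0,0,0.3,0,0,0,-1],[0,0,0.6,0,0,0,-1],[0,0,0.85,0,0,0,-1],[0,0,1,0,0,0,-1],[0,0,1.05,0,0,0,-1],[0,0,1.05,0,0,0,-1]]'
```

```text
time_s: 25.6
tool_pos: [552.3, 78.9, 79.8]
tcp_rot: [0.888, 0.46, -0.0, -0.0]
force: [-0.4, -0.1, -1.7]
width: 0.458
finger_force: 62.5
```

```bash
python3 -m jog '[[0,0,0.1,0,0,0,-1],[0,0,0.2,0,0,0,-1],[0,0,0.2,0,0,0,-1]]'
```

```text
time_s: 25.85
tool_pos: [552.5, 79.0, 79.6]
tcp_rot: [0.888, 0.46, 0.0, 0.0]
force: [-2.7, 0.5, 8.4]
width: 0.455
finger_force: 63.7
```

Seated: contact at z = 79.6, with 79.8 expected. Releasing and backing off.

```bash
python3 -m jog '[[0,0,0,0,0,0,-0.4],[0,0,0,0,0,0,0.2],[0,0,0,0,0,0,0.8],[0,0,0,0,0,0,1],[0,0,0,0,0,0,1],[0,0,0,0,0,0,1],[0,0,-2,0,0,0,1],[0,0,-5,0,0,0,1],[0,0,-9,0,0,0,1],[0,0,-13,0,0,0,1],[0,0,-13,0,0,0,1],[0,0,-13,0,0,0,1]]'
python3 - <<'E'
from h import *
cal=cam("wrist");im=snapshot("wrist")[:,:,::-1].copy();cv2.imwrite("pics/final.png",im)
# hub top expected at z=102 above stud: dark/grey hub corner prediction vs edges
th=np.radians(-35.3);ex=np.array([np.cos(th),np.sin(th),0]);ey=np.array([-np.sin(th),np.cos(th),0])
g=cv2.GaussianBlur(cv2.cvtColor(im,cv2.COLOR_BGR2GRAY),(3,3),0).astype(float)
E=cv2.magnitude(cv2.Sobel(g,6,1,0),cv2.Sobel(g,6,0,1))
def score(z,dx,dy,yaw,L=20):
    a=th+yaw;X=np.array([np.cos(a),np.sin(a),0]);Y=np.array([-X[1],X[0],0]);c=np.array([552.9,79.6,z])+dx*X+dy*Y
    t=np.linspace(-L,L,40);P=np.vstack([c+X*L*s+np.outer(t,Y) for s in(-1,1)]+[c+Y*L*s+np.outer(t,X) for s in(-1,1)])
    uv=np.array([proj(q,cal) for q in P],np.float32);return cv2.remap(E.astype(np.float32),uv[:,0],uv[:,1],1).mean()
best=sorted(((score(z,dx,dy,yw),z,dx,dy,round(yw,2)) for z in range(96,113,2) for dx in(-2,-1,0,1,2) for dy in(-3,-1.5,0,1.5,3) for yw in(-.08,-.04,0,.04,.08)),reverse=True)
print(best[:5]);print(tool()[0])
E
```

```text
time_s: 26.85
tool_pos: [554.0, 79.2, 210.5]
tcp_rot: [0.888, 0.46, 0.003, 0.001]
force: [-0.9, 0.6, -1.5]
width: 0.997
finger_force: 0.0
[(np.float32(46.494217), 112, 0, 1.5, 0), (np.float32(45.593708), 112, 0, 1.5, -0.04), (np.float32(45.122593), 112, -1, 1.5, 0), (np.float32(45.098656), 112, 0, 1.5, 0.04), (np.float32(44.727547), 112, -1, 1.5, 0.04)]
[552.46824044  78.93421161 208.40700322]
```

```bash
python3 - <<'E'
from h import *
from scipy.optimize import minimize
im=cv2.imread("pics/final.png");cals=[cam("wrist")];ims=[im]
def edge(im):
    g=cv2.GaussianBlur(cv2.cvtColor(im,cv2.COLOR_BGR2GRAY),(3,3),0).astype(np.float32);return cv2.magnitude(cv2.Sobel(g,5,1,0),cv2.Sobel(g,5,0,1))
E=edge(im);cal=cals[0]
def sc(parts,z,dx,dy,yaw):
    a=np.radians(-35.3)+yaw;X=np.array([np.cos(a),np.sin(a),0]);Y=np.array([-X[1],X[0],0]);c=np.array([552.9+dx,79.6+dy,0]);S=[]
    for (x0,y0,x1,y1,h) in parts:
        t=np.linspace(0,1,30)[:,None];S.append(c+(x0+t*(x1-x0))*X+(y0+t*(y1-y0))*Y+[0,0,z+h])
    uv=np.array([proj(q,cal) for q in np.vstack(S)],np.float32);return float(cv2.remap(E,uv[:,0],uv[:,1],1).mean())
top=[(-20,-20,20,-20,40),(20,-20,20,20,40),(20,20,-20,20,40),(-20,20,-20,-20,40)]
arms=[(22,-13,75,-13,5),(22,13,75,13,5),(75,-13,75,13,5),(-22,-13,-62,-13,5),(-22,13,-62,13,5),(-13,25,-13,62,5),(13,25,13,62,5)]
for nm,pa in(("top",top),("arms",arms),("all",top+arms)):
    r=[]
    for z in range(48,90,2):
        r.append(max((sc(pa,z,dx,dy,yw),z,dx,dy,yw) for dx in(-2,-1,0,1,2) for dy in(-2,-1,0,1,2) for yw in(-.04,0,.04)))
    r.sort(reverse=True);print(nm,[tuple(np.round(q,2)) for q in r[:4]])
E
```

```text
top [(np.float64(54.42), np.float64(78.0), np.float64(2.0), np.float64(2.0), np.float64(0.0)), (np.float64(52.69), np.float64(74.0), np.float64(-1.0), np.float64(2.0), np.float64(0.0)), (np.float64(52.44), np.float64(76.0), np.float64(1.0), np.float64(2.0), np.float64(0.0)), (np.float64(49.84), np.float64(72.0), np.float64(-1.0), np.float64(1.0), np.float64(0.0))]
arms [(np.float64(59.3), np.float64(62.0), np.float64(-2.0), np.float64(2.0), np.float64(0.0)), (np.float64(59.3), np.float64(64.0), np.float64(-2.0), np.float64(2.0), np.float64(0.0)), (np.float64(58.1), np.float64(60.0), np.float64(-2.0), np.float64(1.0), np.float64(0.0)), (np.float64(54.89), np.float64(56.0), np.float64(-2.0), np.float64(0.0), np.float64(0.0))]
all [(np.float64(49.02), np.float64(64.0), np.float64(-2.0), np.float64(2.0), np.float64(0.0)), (np.float64(46.82), np.float64(62.0), np.float64(-2.0), np.float64(1.0), np.float64(0.0)), (np.float64(46.58), np.float64(60.0), np.float64(-2.0), np.float64(1.0), np.float64(0.0)), (np.float64(45.17), np.float64(66.0), np.float64(-1.0), np.float64(2.0), np.float64(0.0))]
```

The arm edges fit an underside height of 62–64 mm at zero turn error, which agrees with the contact height. Handing in.

```bash
python3 -c "
from cell import *
print(hand_in())"
```

```text
the job is handed in; nothing more can be done
None
```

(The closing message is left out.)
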